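# Seat the tapered plug in the valve body

### The arm

A 7-joint arm with a two-finger parallel gripper is mounted at the origin on a cart in front of the work surface, level with it; the furniture and walls round the work are solid. World frame = base frame: x ahead of the robot, y to its left, z up, the work surface at z = 0. Lengths are in m, angles in rad, forces in N, time in s.
With the tool pointing down it reaches from about 0.4 to 0.875 m from the base axis. Payload 19.3 kg.
Tool frame: the origin (TCP) lies midway between the tips of the shut fingers; the grasp point (between the pads) lies 19 mm behind it (bot.pinch_z is the distance from the TCP to the grasp point, in m); z points along the fingers, y is the line along which they close (so a half turn about z gives the same grasp; the last joint's range is limited). The gripper opens to 85 mm and grips with 20 to 120 N. Pads are 22 mm wide; open, the fingers measure 114 mm over their backs; the gripper's body (76 mm by 85 mm) begins 54 mm behind the grasp point. The pads swing forward as they close: fully open they stand 13 mm farther back than shut.
Start: joints at [1.271, 0.521, -0.036, 1.599, 0.021, 1.021, -0.113], TCP at [0.142, -0.609, 0.231] pointing down, gripper open.
Joint ranges: [-2.91, 2.91], [-0.3, 2.13], [-1.5, 1.42], [0.17, 2.43], [-1.26, 4.41], [0.16, 1.93], [-2.52, 2.52]. Speed limits (rad/s): [1.89, 1.89, 2.39, 2.39, 3.01, 3.01, 3.01].

### API

Orientations are given as [roll, pitch, yaw] about the fixed x, y, z axes, in that order (R = Rz(yaw) Ry(pitch) Rx(roll)).
In Python, from workcell import observe, viewer, bot gives the robot as it stands. The module is installed in compiled form; this text tells all that it offers.
- The arm moves only by the tool play_rows, never from a script. Its argument "motion" is a list of rows, each a list of 7 numbers: the shift along the tool's x, y, z in cm, then the turn, a rotation vector about the tool's x, y, z in rad, then the opening, from -1 (shut) to 1 (fully open), so that 0 is half open. A call has exactly 5 rows; each row is the pose to reach, as a shift and turn from the pose commanded when the call began, along the tool's axes at that moment; what a row does not reach only later rows make up. A row lasts 1/10 s, in which the tool goes at most 50 mm and 8.59 degrees, less where a joint would pass 70% of its speed; a pose out of reach is approached as far as the arm can. A call with a gripper value outside its range is refused whole. The fingers move at their own pace and stop on an object; "squeeze" is the grip in N (left out, the last holds). Time passes only in rows, so rows that repeat a pose let the fingers close, or fill a call up. It gives the time, the measured TCP pose, the force, the opening and the grip force at its end, in the units of the state.
- observe(): the state, without advancing time (a new reading comes with each control period).
- viewer.grab_frame(name): name is "side" or "top" or "wrist"; returns (picture, depth): 384x512x3 uint8, red, green, blue; 384x512 float32, m along the optical axis (not along the pixel's ray), 0 where there is no reading.
- viewer.camera_info(name): a dict with "fx", "fy", "cx", "cy" (pixels), "R" (3x3) and "t" (3): a world point X has camera coordinates R X + t. Camera axes: x right, y down, z forward; pixel columns grow to the right and rows downward; lengths in m; the calibration is good to about 2 mm. The wrist camera is an equidistant fisheye: a pixel r from the principal point sees the ray r / f radians off the axis. A picture is of the moment at which its call begins: read the wrist's pose just before it. camera_info takes no time and is no camera call; for the wrist camera it gives the pose at the moment of the call.
- bot.job_done(): hands the job in; it is judged then, once.
The state is a dict: "clock": time; "qpos": joint angles; "qd": joint speeds; "joint_efforts": joint torques, N m; "position": TCP position; "tool_rot": TCP orientation; "force": force on the tool from outside, world axes, zero at the start; "moment": the same for the moment, N m; "grip_width": finger opening in m; "finger_force": force on a finger pad.
Only numpy, scipy, OpenCV 4.12 (cv2) and the standard library are available. Lean on these libraries where they do the work, as an engineer would, in place of code of your own. Each camera call takes 0.05 s, during which the arm holds its last target. There are 200 camera calls.

### The job

Put the plug valve back together: of the two tapered brass plugs standing on the bench, pick up the larger one, which fits the iron valve body's tapered bore, and lower it gently, narrow end down, into the bore until it sits fully home and upright. Let go of it there, and leave the smaller plug standing where it is.

Things in the scene. Friction and masses are not known exactly. Their poses are not given: they have to be found in the camera images.
- plug_large: larger loose brass plug, 0.3 to 0.55 kg, standing on its narrow end. 88 mm tall, round, so yaw does not matter: cone from 24 mm diameter at the foot to 51 mm at height 44 mm, 51 mm collar from 44 to 48 mm, then an upright round stem, 24 mm diameter, from 48 to 88 mm, to hold it by. Origin: centre of the narrow end's underside; z up along its axis to the stem.
- plug_small: smaller loose brass plug of the same shape, too small for this valve; to be left alone. 62 mm tall, cone from 19 to 37 mm diameter, stem 16 mm diameter. Origin: centre of its narrow end's underside; z up along its axis.
- valve: dark iron plug valve body, 74 mm diameter, top rim 77 mm above the bench, strapped on a 100 x 150 x 15 mm plywood board fixed to the bench. Two pipe ends run along its y axis, tops 65 mm above the bench. Origin: centre of the board's underside; z up along the bore's axis.
- valve_mouth (a point): centre of the bore's round mouth, level with the valve's top rim; z up. Mouth 50 mm in diameter; the bore narrows downward with the large plug's own taper to 21 mm at its closed floor, 48 mm below the mouth. With the large plug home, its narrow end lies 42 mm below the mouth, clear of the floor, and its collar stands about 2 mm above the rim.
Things that resemble listed ones, but are neither listed nor needed, are in the scene too. Leave any blue or purple look-alike of the plug_large alone.

How it is judged:
At the end, for the whole second after the job is handed in: The large plug rests in the valve's bore, narrow end down: its narrow end is at least 38 mm below the mouth (42 mm is home) and within 6 mm of the bore's axis, it is upright within 0.1 rad and at rest. The small plug still stands upright within 30 mm of where it was (horizontal distance between plug_large and valve_mouth below 0.006 m and z of plug_large in the frame of valve_mouth below -0.038 m and angle between plug_large's own z axis and vertical below 0.1 rad and linear speed of plug_large below 0.02 m/s and distance of plug_small from where it was at the start of the episode below 0.03 m and angle between plug_small's own z axis and vertical below 0.2 rad); the robot touches nothing.
It fails at once if the large plug is dropped or slammed into the valve (faster than 0.6 m/s at the bore) instead of being lowered (horizontal distance between plug_large and valve_mouth below 0.03 m and height (world z) of plug_large below 0.1 m and linear speed of plug_large above 0.6 m/s).
It fails at once if the small plug is knocked over (angle between plug_small's own z axis and vertical above 0.6 rad).
It also fails if it takes over 48 s, if anything falls off the work surface, if the arm or the gripper's body presses on something with over 40 N, if the wrist force passes 120 N, or if a joint passes its speed limit or range.

## Working session

There is one attempt and no reset: what is moved stays moved. The work goes in short steps, Python scripts to look and compute and a tool call to move; the robot and the scene stay as the last step left them, time stands still between calls to the robot, and variables do not carry over. Pictures are saved under pics/ and viewed, at most 10 in all, crops included, and the job is handed in when it is done.

Besides the shell and the picture viewer there is one more tool, called after "Call:" as a command line: name --pt "numbers of a row" for each row, then --argument value for the rest. play_rows: Moves the arm, as the interface text tells. Its arguments: {"type":"object","properties":{"motion":{"type":"array"},"squeeze":{"type":"number"}},"required":["motion"]}

```bash
mkdir -p pics; cat > h.py <<'E'
import numpy as np, cv2
from workcell import observe, viewer, bot
def shot(n,fn):
    p,d=viewer.grab_frame(n); cv2.imwrite('pics/%s.png'%fn,p[:,:,::-1]); np.savez('pics/%s.npz'%fn,p=p,d=d,**viewer.camera_info(n)); return p,d
def cloud(fn):
    z=np.load('pics/%s.npz'%fn); d=z['d']; v,u=np.mgrid[:384,:512]
    c=np.stack([(u-z['cx'])/z['fx']*d,(v-z['cy'])/z['fy']*d,d],-1)
    return z['p'],d,(c-z['t'])@z['R']
E
python3 - <<'E'
from h import *
for n in('top','side'): shot(n,n)
a=np.hstack([cv2.imread('pics/top.png'),cv2.imread('pics/side.png')])
cv2.imwrite('pics/both.png',cv2.resize(a,(800,300)))
print(observe())
for n in('top','side'): print(viewer.camera_info(n))
E
```

```text
{'clock': 0.1, 'qpos': array([ 1.27079262,  0.52196706, -0.03631311,  1.59992484,  0.02118511,
        1.0210762 , -0.11283433]), 'qd': array([-5.23548692e-05, -2.98920636e-03,  1.81511734e-03, -1.19917131e-03,
       -1.15723104e-04, -1.53097705e-04, -1.12737943e-03]), 'joint_efforts': array([ 3.93153998e-03, -9.28499722e+01,  1.98389523e+00, -3.70530438e+01,
        1.81542733e-02,  5.43744143e-03, -6.20068749e-05]), 'position': array([ 0.14226653, -0.60830158,  0.23078492]), 'tool_rot': array([-3.14060351e+00,  6.21295941e-05,  2.29737752e-01]), 'force': array([ 0.04684836, -0.01633746,  0.10115967]), 'moment': array([0.00698182, 0.02089768, 0.00973106]), 'finger_force': 0.0, 'grip_width': 0.08547837520211247}
{'fx': 429.74519979029907, 'fy': 429.74519979029907, 'cx': 260.22937297482076, 'cy': 189.92540960407652, 'R': array([[ 4.44466633e-03, -9.99989399e-01,  1.20278921e-03],
       [-9.95388683e-01, -4.53946549e-03, -9.58163017e-02],
       [ 9.58207460e-02, -7.71371277e-04, -9.95398307e-01]]), 't': array([0.03906176, 0.4709404 , 1.2991839 ])}
{'fx': 356.87886356176193, 'fy': 356.87886356176193, 'cx': 256.53508690970153, 'cy': 189.95548570781116, 'R': array([[ 0.99964353, -0.02636409, -0.00421183],
       [-0.01972513, -0.62298837, -0.78198236],
       [ 0.01799233,  0.78178669, -0.62328633]]), 't': array([-0.45582241,  0.10125748,  0.87158653])}
```

View pics/top.png

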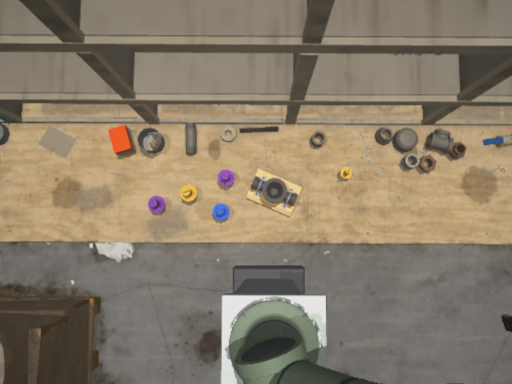

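View pics/side.png

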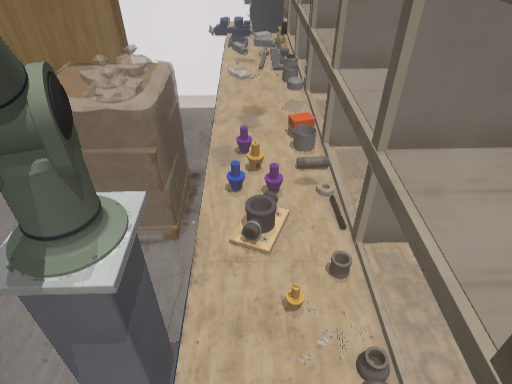

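The top view shows two brass plugs, at (188,193) and (346,173). Purple look-alikes stand at (226,178) and (157,204), a blue one at (221,212), and the valve is at (275,190). I'll measure both brass plugs to confirm which is larger, and enlarge the views.

```bash
python3 - <<'E'
from h import *
for fn,pts in(('top',[(188,193),(346,173),(226,178),(221,212),(157,204),(275,190)]),('side',[(255,155),(294,297),(274,180),(235,178),(244,140),(260,212)])):
    p,d,X=cloud(fn)
    hsv=cv2.cvtColor(p,cv2.COLOR_RGB2HSV)
    for u,v in pts:
        w=np.zeros(d.shape,bool); w[max(0,v-22):v+22,u-20:u+20]=1
        brass=(w&(hsv[...,1]>150)&(hsv[...,2]>60)&(d>0))
        Z=X[brass]; 
        if len(Z)<10: print(fn,u,v,'none');continue
        top=Z[Z[:,2]>Z[:,2].max()-.006]
        print(fn,u,v,len(Z),'zmax %.3f'%Z[:,2].max(),'min',Z.min(0).round(3),'max',Z.max(0).round(3),'topmean',top.mean(0).round(3))
p,d,X=cloud('top')
# valve rim
w=np.zeros(d.shape,bool); w[165:215,250:300]=1
m=w&(abs(X[...,2]-.077)<.006); Z=X[m]
(c,r)=cv2.minEnclosingCircle(Z[:,:2].astype(np.float32)); print('valve rim',c,r,Z.mean(0))
for u,v in((300,45),(300,100),(60,20),(300,20),(148,100),(130,75),(200,123),(275,240)): print(u,v,X[v,u].round(3))
a=cv2.imread('pics/top.png'); b=cv2.imread('pics/side.png')
k=lambda i,u,v,s:cv2.resize(i[v-s:v+s,u-s:u+s],(300,300),interpolation=cv2.INTER_CUBIC)
cv2.imwrite('pics/crop.png',np.vstack([np.hstack([k(a,188,193,20),k(a,275,190,30)]),np.hstack([k(b,255,155,20),k(b,294,297,20)])]))
E
```

```text
top 188 193 193 zmax 0.092 min [ 0.437  0.234 -0.003] max [0.483 0.286 0.092] topmean [0.46  0.258 0.089]
top 346 173 94 zmax 0.067 min [ 0.508 -0.237 -0.002] max [ 0.539 -0.203  0.067] topmean [ 0.527 -0.222  0.065]
top 226 178 none
top 221 212 164 zmax 0.092 min [0.38  0.137 0.04 ] max [0.425 0.183 0.092] topmean [0.404 0.159 0.089]
top 157 204 none
top 275 190 none
side 255 155 25 zmax 0.088 min [0.406 0.149 0.045] max [0.426 0.175 0.088] topmean [0.409 0.159 0.087]
side 294 297 none
side 274 180 none
side 235 178 66 zmax 0.089 min [0.38  0.136 0.045] max [0.426 0.175 0.089] topmean [0.402 0.157 0.087]
side 244 140 none
side 260 212 none
valve rim (0.46698760986328125, -0.0008133454830385745) 0.03696749359369278 [ 0.46677499 -0.00125161  0.07671022]
300 45 [ 0.684 -0.03   0.581]
300 100 [ 0.681 -0.06   0.261]
60 20 [0.683 0.367 0.673]
300 20 [ 0.727 -0.029  0.589]
148 100 [0.682 0.334 0.25 ]
130 75 [0.733 0.37  0.291]
200 123 [0.684 0.232 0.006]
275 240 [ 0.318 -0.005  0.002]
```

View pics/crop.png

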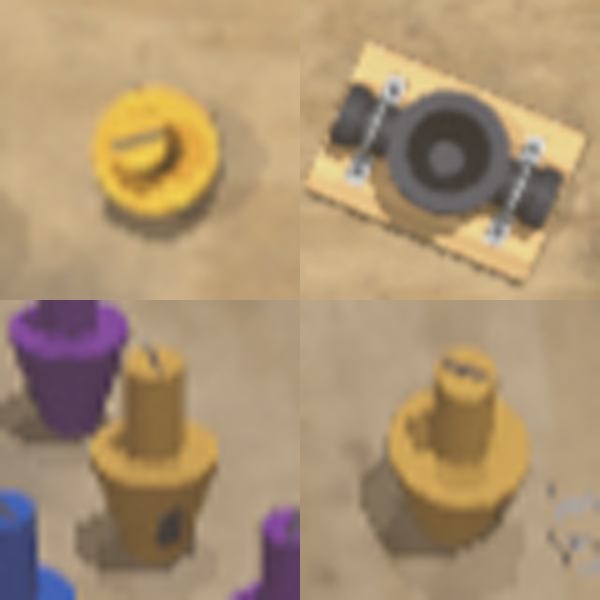

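In the crops, the upper left and lower left show the brass plug at top (188,193) / side (255,155). It is 88–92 mm tall with a collar about 50 mm across, so it is plug_large. The other one, top (346,173) / side (294,297), is about 65 mm tall with a collar about 34 mm across, so it is the small plug. The bore mouth is at top (275,190), empty and open. Large plug: about (0.460, 0.260). Valve: (0.467, -0.001). I'll move around in an arc.

Call:
play_rows --pt "4.6 -1.7 0 0 0 0 1" --pt "9.2 -3.4 0 0 0 0 1" --pt "13.8 -5.1 0 0 0 0 1" --pt "18.4 -6.8 0 0 0 0 1" --pt "23 -8.5 0 0 0 0 1" --squeeze 50

```text
clock: 0.6
position: [0.3482, -0.4721, 0.2312]
tool_rot: [-3.141, 0.0, 0.23]
force: [0.6, -1.7, -0.1]
grip_width: 0.0856
finger_force: 0.0
```

Call:
play_rows --pt "3.5 -3.5 0 0 0 0 1" --pt "7 -7 0 0 0 0 1" --pt "10.5 -10.5 0 0 0 0 1" --pt "14 -14 0 0 0 0 1" --pt "17.5 -17.5 0 0 0 0 1"

```text
clock: 1.1
position: [0.4781, -0.2613, 0.2312]
tool_rot: [-3.142, 0.0, 0.23]
force: [1.6, -1.5, 0.1]
grip_width: 0.0851
finger_force: 0.0
```

Call:
play_rows --pt "1.4 -4.6 0 0 0 0 1" --pt "2.8 -9.2 0 0 0 0 1" --pt "4.2 -13.8 0 0 0 0 1" --pt "5.6 -18.4 0 0 0 0 1" --pt "7 -23 0 0 0 0 1"

```text
clock: 1.6
position: [0.4929, -0.0214, 0.2313]
tool_rot: [3.142, 0.0, 0.23]
force: [1.4, 0.2, 0.0]
grip_width: 0.0854
finger_force: 0.0
```

Call:
play_rows --pt "0.5 -4.7 0 0 0 0 1" --pt "1 -9.4 0 0 0 0 1" --pt "1.6 -14.1 0 0 0 0 1" --pt "2.1 -18.8 0 0 0 0 1" --pt "2.6 -23.5 0 0 0 0 1"

```text
clock: 2.1
position: [0.4644, 0.2132, 0.2312]
tool_rot: [3.141, 0.0, 0.23]
force: [0.8, -0.7, 0.4]
grip_width: 0.0852
finger_force: 0.0
```

Call:
play_rows --pt "0.3 -2.3 0 0 0 0 1" --pt "0.6 -4.6 0 0 0 0 1" --pt "0.6 -4.6 0 0 0 0 1" --pt "0.6 -4.6 0 0 0 0 1" --pt "0.6 -4.6 0 0 0 0 1"

```text
clock: 2.6
position: [0.4606, 0.2566, 0.2312]
tool_rot: [3.141, 0.0, 0.229]
force: [1.8, 0.2, -0.1]
grip_width: 0.0857
finger_force: 0.0
```

```bash
python3 - <<'E'
from h import *
s=observe(); print(s['position'],s['qpos'].round(2))
z=viewer.camera_info('wrist'); print(z)
p,d=shot('wrist','wrist1')
hsv=cv2.cvtColor(p,cv2.COLOR_RGB2HSV)
v,u=np.mgrid[:384,:512]; a=(u-z['cx'])/z['fx'];b=(v-z['cy'])/z['fy'];th=np.hypot(a,b)
k=np.where(th>1e-6,np.tan(np.minimum(th,1.5))/np.maximum(th,1e-6),1)
X=(np.stack([a*k*d,b*k*d,d],-1)-z['t'])@z['R']
m=(hsv[...,0]>14)&(hsv[...,0]<30)&(hsv[...,1]>150)&(d>0)&(X[...,2]>.02)
Z=X[m]; print(len(Z),Z.max(0),Z.min(0))
for lo,hi in((.082,.095),(.044,.054)):
    Q=Z[(Z[:,2]>lo)&(Z[:,2]<hi)]
    if len(Q)>5: print(len(Q),cv2.minEnclosingCircle(Q[:,:2].astype(np.float32)),Q.mean(0))
E
```

```text
[0.46056963 0.25663766 0.23115128] [-0.36  0.38 -0.34  1.84  0.16  0.94 -2.11]
{'fx': 297.3186396354542, 'fy': 297.3186396354542, 'cx': 257.76484306955405, 'cy': 193.98750425861667, 'R': array([[ 2.26328155e-01, -9.74050905e-01, -6.33276559e-04],
       [-9.30293172e-01, -2.16353298e-01,  2.96219286e-01],
       [-2.88669675e-01, -6.64536315e-02, -9.55119748e-01]]), 't': array([0.14638319, 0.4463487 , 0.52957645])}
24 [0.48773328 0.32317115 0.33568836] [0.44045296 0.19422691 0.24808642]
```

View pics/wrist1.png

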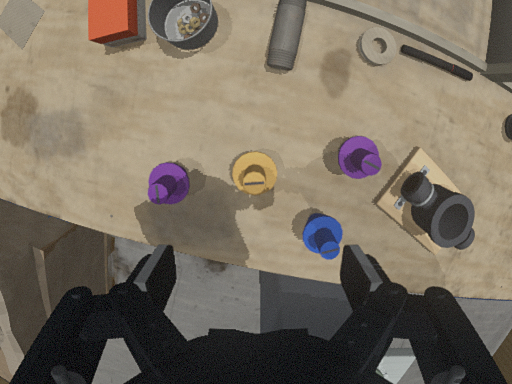

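The wrist view shows the brass plug at (254,173), midway between the fingers, with the purple and blue ones clear of them. I'll refine its position from depth.

```bash
cat >> h.py <<'E'
def wcloud(fn):
    z=np.load('pics/%s.npz'%fn); d=z['d']; v,u=np.mgrid[:384,:512]
    a=(u-z['cx'])/z['fx'];b=(v-z['cy'])/z['fy'];th=np.hypot(a,b)
    k=np.tan(np.minimum(th,1.5))/np.maximum(th,1e-6)
    return z['p'],d,(np.stack([a*k*d,b*k*d,d],-1)-z['t'])@z['R']
E
python3 - <<'E'
from h import *
p,d,X=wcloud('wrist1')
w=np.zeros(d.shape,bool); w[145:200,228:282]=1
for lo,hi in((.083,.095),(.044,.053)):
    Q=X[w&(X[...,2]>lo)&(X[...,2]<hi)]
    print(len(Q),cv2.minEnclosingCircle(Q[:,:2].astype(np.float32)),Q.mean(0))
w[:]=0; w[180:255,405:480]=1
Q=X[w&(abs(X[...,2]-.077)<.005)]; print(len(Q),cv2.minEnclosingCircle(Q[:,:2].astype(np.float32)))
p,d,X=cloud('side')
for (u,v) in((255,155),(260,212)):
    w[:]=0; w[v-25:v+25,u-22:u+22]=1
    for lo,hi in((.083,.095),(.045,.051),(.073,.081)):
        Q=X[w&(X[...,2]>lo)&(X[...,2]<hi)]
        if len(Q)>4: print(u,v,lo,len(Q),cv2.minEnclosingCircle(Q[:,:2].astype(np.float32)))
E
```

```text
411 ((0.45922574400901794, 0.26129859685897827), 0.011821569874882698) [0.45987568 0.26122233 0.08772026]
984 ((0.458962619304657, 0.26117613911628723), 0.025511469691991806) [0.46373953 0.26218545 0.04800275]
1199 ((0.46645864844322205, 0.002346920082345605), 0.03803734853863716)
255 155 0.083 108 ((0.4613606631755829, 0.19225074350833893), 0.07591226696968079)
255 155 0.045 295 ((0.4565126597881317, 0.2517040967941284), 0.13048678636550903)
255 155 0.073 68 ((0.4599170684814453, 0.2440953552722931), 0.11975392699241638)
260 212 0.045 106 ((0.4664781093597412, -0.0026503968983888626), 0.06995069235563278)
260 212 0.073 339 ((0.4650266468524933, 0.0011554419761523604), 0.038628656417131424)
```

Call:
play_rows --pt "0 -0.5 2 0 0 0 1" --pt "0 -0.5 5.5 0 0 0 1" --pt "0 -0.5 9 0 0 0 1" --pt "0 -0.5 11.5 0 0 0 1" --pt "0 -0.5 13 0 0 0 1"

```text
clock: 3.15
position: [0.4589, 0.2612, 0.0995]
tool_rot: [3.141, 0.002, 0.229]
force: [0.2, 0.5, 0.5]
grip_width: 0.0854
finger_force: 0.0
```

Call:
play_rows --pt "0 0 1.5 0 0 0 1" --pt "0 0 3 0 0 0 1" --pt "0 0 4 0 0 0 1" --pt "0 0 4.7 0 0 0 1" --pt "0 0 4.7 0 0 0 1"

```text
clock: 3.65
position: [0.4591, 0.2621, 0.0538]
tool_rot: [3.141, 0.001, 0.229]
force: [-0.6, 0.5, 0.5]
grip_width: 0.0857
finger_force: 0.0
```

Call:
play_rows --pt "0 0 0 0 0 0 0.3" --pt "0 0 0 0 0 0 0" --pt "0 0 0 0 0 0 -0.2" --pt "0 0 0 0 0 0 -0.4" --pt "0 0 0 0 0 0 -0.6"

```text
clock: 4.15
position: [0.4596, 0.2623, 0.0547]
tool_rot: [3.141, -0.001, 0.23]
force: [-0.1, -1.6, 5.5]
grip_width: 0.0228
finger_force: 48.5
```

Call:
play_rows --pt "0 0 0 0 0 0 -1" --pt "0 0 0 0 0 0 -1" --pt "0 0 0 0 0 0 -1" --pt "0 0 0 0 0 0 -1" --pt "0 0 0 0 0 0 -1"

```text
clock: 4.65
position: [0.4596, 0.2622, 0.0547]
tool_rot: [3.141, -0.0, 0.229]
force: [0.8, -2.5, 6.2]
grip_width: 0.0225
finger_force: 48.6
```

Call:
play_rows --pt "0 0 -0.5 0 0 0 -1" --pt "0 0 -2 0 0 0 -1" --pt "0 0 -5 0 0 0 -1" --pt "0 0 -8 0 0 0 -1" --pt "0 0 -10 0 0 0 -1" --squeeze 70

```text
clock: 5.15
position: [0.4594, 0.2627, 0.1563]
tool_rot: [-3.141, -0.001, 0.23]
force: [0.0, -0.6, -3.5]
grip_width: 0.0223
finger_force: 69.0
```

Call:
play_rows --pt "0 0 -1.5 0 0 0 -1" --pt "0 0 -3 0 0 0 -1" --pt "0 0 -4 0 0 0 -1" --pt "0 0 -4 0 0 0 -1" --pt "0 0 -4 0 0 0 -1"

```text
clock: 5.65
position: [0.4591, 0.2624, 0.1939]
tool_rot: [3.141, 0.0, 0.23]
force: [-0.1, 0.9, -3.5]
grip_width: 0.0222
finger_force: 69.0
```

```bash
python3 - <<'E'
from h import *
s=observe(); print(s['position'],s['grip_width'],s['force'])
for n in ('top','side','wrist'): shot(n,n+'2')
p,d,X=wcloud('wrist2')
cv2.imwrite('pics/l.png',np.hstack([cv2.resize(cv2.imread('pics/side2.png')[80:200,180:330],(400,320)),cv2.resize(cv2.imread('pics/wrist2.png'),(400,320))]))
E
```

```text
[0.45909495 0.26235475 0.19389372] 0.02215620115777376 [-0.08882888  0.9410627  -3.49249037]
```

View pics/l.png

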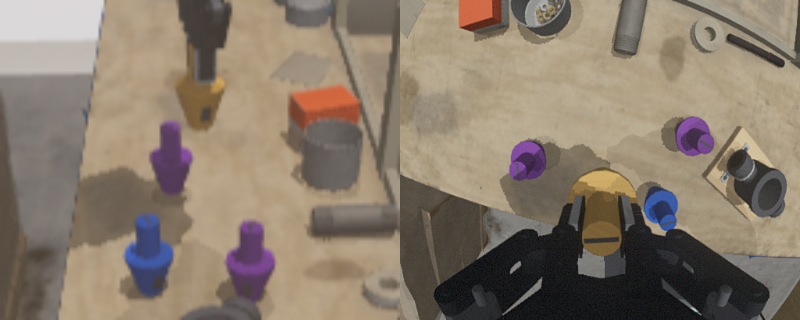

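The plug is held upright at side-crop (200,95), and nothing else was disturbed. Carrying it over to the valve.

Call:
play_rows --pt "-0.4 2 0 0 0 0 -1" --pt "-1.1 5.5 0 0 0 0 -1" --pt "-1.8 9 0 0 0 0 -1" --pt "-2.5 12.5 0 0 0 0 -1" --pt "-3.2 16 0 0 0 0 -1"

```text
clock: 6.3
position: [0.4642, 0.098, 0.1938]
tool_rot: [-3.142, 0.001, 0.23]
force: [-0.2, -0.4, -3.1]
grip_width: 0.0224
finger_force: 69.1
```

Call:
play_rows --pt "-0.7 3.5 0 0 0 0 -1" --pt "-1.3 6.5 0 0 0 0 -1" --pt "-1.8 8.8 0 0 0 0 -1" --pt "-2 9.7 0 0 0 0 -1" --pt "-2 9.7 0 0 0 0 -1"

```text
clock: 6.8
position: [0.467, -0.0004, 0.194]
tool_rot: [3.142, 0.001, 0.228]
force: [0.7, 1.0, -4.0]
grip_width: 0.0221
finger_force: 69.2
```

Call:
play_rows --pt "0 0 1 0 0 0 -1" --pt "0 0 2.5 0 0 0 -1" --pt "0 0 4 0 0 0 -1" --pt "0 0 4.8 0 0 0 -1" --pt "0 0 4.8 0 0 0 -1"

```text
clock: 7.3
position: [0.4665, 0.0014, 0.1451]
tool_rot: [-3.141, 0.002, 0.231]
force: [0.5, -0.3, -3.4]
grip_width: 0.0221
finger_force: 69.1
```

```bash
python3 - <<'E'
from h import *
s=observe(); print(s['position'],s['tool_rot'])
for n in ('top','side','wrist'): shot(n,n+'3')
a=cv2.resize(cv2.imread('pics/side3.png')[130:270,180:340],(400,350)); b=cv2.resize(cv2.imread('pics/wrist3.png')[130:384,100:400],(400,350))
cv2.imwrite('pics/m.png',np.hstack([a,b]))
for nm,(p,d,X) in(('side',cloud('side3')),('wrist',wcloud('wrist3'))):
    hsv=cv2.cvtColor(p,cv2.COLOR_RGB2HSV)
    r=np.hypot(X[...,0]-.4665,X[...,1])<.06
    zc=s['position'][2]-.0547+.046
    dark=r&(hsv[...,1]<80)&(abs(X[...,2]-.077)<.004)
    br=r&(hsv[...,1]>100)&(X[...,2]>.06)
    for q,m in(('rim',dark),('collar',br&(abs(X[...,2]-zc)<.004)),('brass',br)):
        Q=X[m]; 
        if len(Q)>5: print(nm,q,len(Q),cv2.minEnclosingCircle(Q[:,:2].astype(np.float32)),Q.min(0).round(4),Q.max(0).round(4))
E
```

```text
[0.46653742 0.00140565 0.1451014 ] [-3.14083297e+00  2.00641226e-03  2.31395439e-01]
side rim 278 ((0.4664081633090973, 0.00042970062349922955), 0.038299888372421265) [ 0.4294 -0.0374  0.0731] [0.502  0.0339 0.0786]
side collar 166 ((0.4656127095222473, -0.002145858947187662), 0.02535337209701538) [ 0.4419 -0.0266  0.1326] [0.489  0.0187 0.1403]
side brass 337 ((0.4656127095222473, -0.002145858947187662), 0.02535337209701538) [ 0.4419 -0.0266  0.0645] [0.489  0.0207 0.1796]
wrist rim 2484 ((0.4661293923854828, 0.0017312454292550683), 0.037022948265075684) [ 0.4417 -0.0351  0.073 ] [0.5024 0.0384 0.0792]
wrist collar 1899 ((0.46926355361938477, 0.0011505447328090668), 0.025055615231394768) [ 0.4626 -0.0232  0.1347] [0.4923 0.026  0.1404]
wrist brass 7539 ((0.47967320680618286, 0.004415929317474365), 0.057085972279310226) [ 0.4458 -0.051   0.0688] [0.4928 0.0599 0.2492]
```

View pics/m.png

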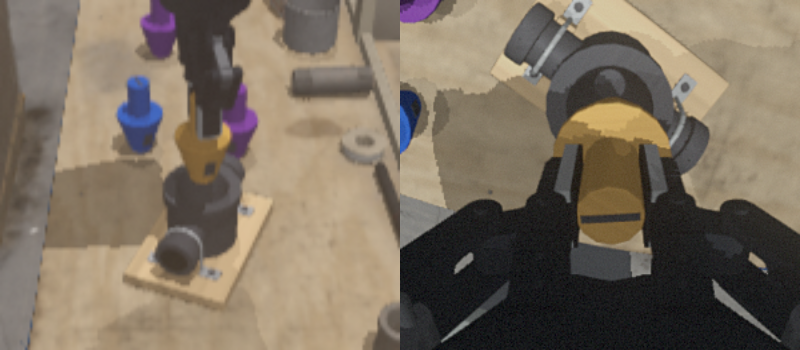

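The plug (side crop (203,150)) hangs centred over the bore to within about 1–2 mm. Lowering it gently.

Call:
play_rows --pt "0 0 0.7 0 0 0 -1" --pt "0 0 1.4 0 0 0 -1" --pt "0 0 2.1 0 0 0 -1" --pt "0 0 2.8 0 0 0 -1" --pt "0 0 3.4 0 0 0 -1"

```text
clock: 7.95
position: [0.467, 0.0004, 0.1115]
tool_rot: [-3.141, 0.0, 0.23]
force: [0.7, -1.1, -3.9]
grip_width: 0.0222
finger_force: 69.2
```

Call:
play_rows --pt "0 0 0.3 0 0 0 -1" --pt "0 0 0.6 0 0 0 -1" --pt "0 0 0.9 0 0 0 -1" --pt "0 0 1.2 0 0 0 -1" --pt "0 0 1.4 0 0 0 -1"

```text
clock: 8.45
position: [0.4672, 0.0004, 0.0981]
tool_rot: [-3.142, -0.0, 0.23]
force: [0.1, 1.4, -3.1]
grip_width: 0.0222
finger_force: 69.2
```

Call:
play_rows --pt "0 0 0.1 0 0 0 -1" --pt "0 0 0.2 0 0 0 -1" --pt "0 0 0.3 0 0 0 -1" --pt "0 0 0.4 0 0 0 -1" --pt "0 0 0.5 0 0 0 -1"

```text
clock: 8.95
position: [0.4672, 0.0011, 0.0934]
tool_rot: [-3.141, -0.0, 0.23]
force: [-3.9, 6.9, 5.5]
grip_width: 0.0224
finger_force: 69.8
```

Call:
play_rows --pt "0 0 0.1 0 0 0 -1" --pt "0 0 0.2 0 0 0 -1" --pt "0 0 0.2 0 0 0 -1" --pt "0 0 0.2 0 0 0 -1" --pt "0 0 0.2 0 0 0 -1"

```text
clock: 9.45
position: [0.467, 0.0015, 0.0914]
tool_rot: [-3.141, -0.0, 0.231]
force: [-3.9, 9.1, 4.7]
grip_width: 0.0226
finger_force: 69.7
```

The wall pushes toward (-x, +y), so I'll shift 2 mm that way and continue down slightly.

Call:
play_rows --pt "0 -0.1 0 0 0 0 -1" --pt "0 -0.2 0 0 0 0 -1" --pt "0 -0.2 0 0 0 0 -1" --pt "0 -0.2 0.1 0 0 0 -1" --pt "0 -0.2 0.1 0 0 0 -1"

```text
clock: 9.95
position: [0.4667, 0.0023, 0.0902]
tool_rot: [-3.142, 0.0, 0.23]
force: [0.0, 0.7, -2.2]
grip_width: 0.0222
finger_force: 69.5
```

Call:
play_rows --pt "0 0 0.1 0 0 0 -1" --pt "0 0 0.2 0 0 0 -1" --pt "0 0 0.2 0 0 0 -1" --pt "0 0 0.2 0 0 0 -1" --pt "0 0 0.2 0 0 0 -1"

```text
clock: 10.45
position: [0.4669, 0.0019, 0.0891]
tool_rot: [3.141, -0.0, 0.229]
force: [-6.9, -2.1, 22.6]
grip_width: 0.0221
finger_force: 72.4
```

It is home: contact at TCP 0.089, the expected height. Releasing the preload, opening, then retreating straight up.

Call:
play_rows --pt "0 0 -0.1 0 0 0 -1" --pt "0 0 -0.1 0 0 0 -1" --pt "0 0 -0.1 0 0 0 -0.2" --pt "0 0 -0.1 0 0 0 0.2" --pt "0 0 -0.1 0 0 0 0.6" --squeeze 20

```text
clock: 10.95
position: [0.4668, 0.0025, 0.0893]
tool_rot: [-3.141, -0.0, 0.23]
force: [-1.1, 0.5, 0.3]
grip_width: 0.0621
finger_force: 0.0
```

Call:
play_rows --pt "0 0 0 0 0 0 1" --pt "0 0 0 0 0 0 1" --pt "0 0 0 0 0 0 1" --pt "0 0 -0.5 0 0 0 1" --pt "0 0 -1 0 0 0 1"

```text
clock: 11.45
position: [0.4667, 0.0024, 0.0997]
tool_rot: [-3.142, 0.0, 0.23]
force: [0.2, 0.2, -0.3]
grip_width: 0.0854
finger_force: 0.0
```

Call:
play_rows --pt "0 0 -2 0 0 0 1" --pt "0 0 -5 0 0 0 1" --pt "0 0 -8 0 0 0 1" --pt "0 0 -10 0 0 0 1" --pt "0 0 -10 0 0 0 1"

```text
clock: 11.95
position: [0.4679, 0.0024, 0.2021]
tool_rot: [3.141, -0.004, 0.23]
force: [1.0, -0.5, -0.4]
grip_width: 0.0855
finger_force: 0.0
```

```bash
python3 - <<'E'
from h import *
print(observe()['position'])
for n in ('side','wrist'): shot(n,n+'4')
a=cv2.resize(cv2.imread('pics/side4.png')[170:320,190:350],(400,375)); b=cv2.resize(cv2.imread('pics/wrist4.png'),(400,375))
cv2.imwrite('pics/n.png',np.hstack([a,b]))
for nm,(p,d,X) in(('side',cloud('side4')),('wrist',wcloud('wrist4'))):
    hsv=cv2.cvtColor(p,cv2.COLOR_RGB2HSV); r=np.hypot(X[...,0]-.4665,X[...,1])<.05
    for q,m in(('rim',(hsv[...,1]<80)&(abs(X[...,2]-.077)<.003)),('collar',(hsv[...,1]>100)&(abs(X[...,2]-.082)<.006)),('stemtop',(abs(X[...,2]-.122)<.006))):
        Q=X[m&r]
        if len(Q)>5: print(nm,q,len(Q),cv2.minEnclosingCircle(Q[:,:2].astype(np.float32)),np.median(Q[:,2]),Q[:,2].max())
E
```

```text
[0.46793027 0.00241838 0.20213008]
side rim 219 ((0.46633338928222656, -1.3619068340631202e-05), 0.03785425052046776) 0.07626498196188469 0.0784798391417938
side collar 200 ((0.4658271074295044, -6.363727152347565e-05), 0.027344917878508568) 0.08196560974289585 0.08746006563411574
side stemtop 71 ((0.4644331932067871, 0.001332778949290514), 0.012990833260118961) 0.12143155200248289 0.12406011848863983
wrist rim 2211 ((0.46484434604644775, 0.0022985327523201704), 0.037077050656080246) 0.07589019916719511 0.07830922386544534
wrist collar 1383 ((0.46280723810195923, 0.0018762546824291348), 0.027323968708515167) 0.08160224439599785 0.08799658667392989
wrist stemtop 687 ((0.46556681394577026, 0.0024295528419315815), 0.012081911787390709) 0.12144351890621977 0.12321853627826908
```

View pics/n.png

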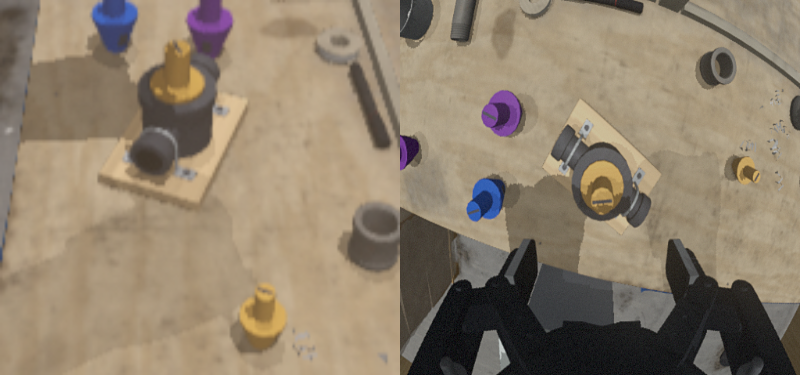

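The plug sits upright in the bore at side crop (178,75), with its stem top at 0.122 m (0.123 is home) and concentric with the rim. The small plug still stands at (263,318), and the arm is clear. Handing in.

```bash
python3 -c "
from workcell import bot
print(bot.job_done())"
```

```text
the job is handed in; nothing more can be done
None
```

The large brass plug is upright and released in the valve bore, its stem top within about 1.5 mm of the fully home height; the small plug was left standing where it was, and the job was handed in about 12 s into the 48 s limit (no verdict was returned).

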